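# Drop the weighing plate into the bench scale and weigh a tin

### The arm

A 7-joint arm with a two-finger parallel gripper is mounted at the origin on the work surface. World frame = base frame: x ahead of the robot, y to its left, z up, the work surface at z = 0. Lengths are in m, angles in rad, forces in N, time in s.
With the tool pointing down it reaches from about 0.425 to 1.025 m from the base axis. Payload 9.4 kg.
Tool frame: the origin (TCP) lies at the very end of the fingers, on their centre line; the grasp point (between the pads) lies 19 mm behind it (ctrl.grasp_offset is the distance from the TCP to the grasp point, in m); y points along the fingers, z is the direction in which the jaws open and shut, and the axes are right-handed (so a half turn about y gives the same grasp; the last joint's range is limited). The gripper opens to 85 mm and grips with 20 to 120 N. Pads are 22 mm wide; open, the fingers measure 114 mm over their backs; the gripper's body (76 mm by 85 mm) begins 54 mm behind the grasp point. The pads swing forward as they close: fully open they stand 13 mm farther back than shut.
Start: joints at [-1.18, 0.599, -0.003, 1.599, 0.002, 0.943, -0.08], TCP at [0.327, 0.647, 0.231] pointing down, gripper open.
Joint ranges: [-2.57, 2.57], [-0.35, 1.97], [-1.29, 1.29], [0.11, 2.56], [-1.05, 4.19], [0.11, 1.86], [-2.63, 2.63]. Speed limits (rad/s): [2.22, 2.22, 3.01, 3.01, 3.14, 3.14, 3.14].

### API

Orientations are given as [roll, pitch, yaw] about the fixed x, y, z axes, in that order (R = Rz(yaw) Ry(pitch) Rx(roll)).
In Python, from cell import ctrl, viewer, nets gives the robot as it stands.
- The arm moves only by the tool carry_out, never from a script. Its argument "moves" is a list of rows, each a list of 7 numbers: the finger opening in m, from 0 to 0.0854, then the shift along the world's x, y, z in m, then the turn, a rotation vector about the world's x, y, z in units of 6 degrees (1.0 is 6 degrees). A call has exactly 8 rows; each row shifts and turns the commanded pose from where the row before left it; what a row does not reach is not made up. A row lasts 1/10 s, in which the tool goes at most 50 mm and 8.59 degrees, less where a joint would pass 70% of its speed; a pose out of reach is approached as far as the arm can. A call with a gripper value outside its range is refused whole. The fingers move at their own pace and stop on an object; "force" is the grip in N (left out, the last holds). Time passes only in rows, so rows that do not move let the fingers close, or fill a call up. It gives the time, the measured TCP pose, the force and the opening at its end, in the units of the state.
- ctrl.observe(): the state, without advancing time (a new reading comes with each control period).
- viewer.snapshot(name): name is "side" or "top"; returns a dict with "color" (420x560x3 uint8, red, green, blue), "depth" (420x560 float32, m along the optical axis (not along the pixel's ray), 0 where there is no reading), "fovy" (degrees; the focal length in pixels is half the picture's height over the tangent of half this angle, whatever the lens; pixels are square), "cx", "cy" (the principal point, pixels), "eye" and "orientation" of the camera in the world. Camera axes: x right, y down, z forward; pixel columns grow to the right and rows downward; lengths in m; the calibration is good to about 2 mm. A picture is of the moment at which its call begins.
- ctrl.finish_job(): hands the job in, once; it reports no verdict.
Trained networks look in a picture, given as the dict that the camera call returned (one of the last four; its "shot" number tells which), for a name from the list of things; names that differ only in an ending like _2 or _b are one class to them, and where a whole thing is asked for, a point or a joint stands for the part that bears it (a point fixed in the world has none). Each returns a list of dicts, best first, with "confidence" (0 to 1); they miss things now and then, are a little off and sometimes report something else, mostly with a low value. They report only what shows in the picture. A call takes as long as a camera call. They do not tell look-alikes from the thing itself.
- nets.recognise(picture, name): "box" ([centre column, centre row, width, height] in pixels, round what is visible of it).
- nets.masks_of(picture, name): "region" (420x560 bool, what is visible of it) and "box" ([centre column, centre row, width, height] in pixels, round what is visible of it).
The state is a dict: "clock": time; "joint_pos": joint angles; "qvel": joint speeds; "joint_torque": joint torques, N m; "tool_pos": TCP position; "tcp_rot": TCP orientation; "force": force on the tool from outside, world axes, zero at the start; "ft_torque": the same for the moment, N m; "width": opening from 0.0 (shut) to 1.0 (fully open).
Only numpy, scipy, OpenCV 4.12 (cv2) and the standard library are available. Lean on these libraries where they do the work, as an engineer would, in place of code of your own. Each camera call takes 0.05 s, during which the arm holds its last target. There are 200 camera calls.

### The job

Get the packing bench's scale ready and weigh the small tin: lightly slide the loose plate along the scale's bed by its handle, without lifting it off the bed, until you feel it drop flush into its pocket, easing off there so that it is never rammed against the pocket's end. Then gently stand the small tin upright on the circle on the plate and let go, leaving the other goods on the bench as they are.

Things in the scene. Friction and masses are not known exactly. Their poses are not given: they have to be found in the camera images.
- scale: Bench scale fixed to the table: grey base 150 x 440 mm under a long steel bed, a channel along the scale's y axis. Origin: centre of its underside, table height; z up; slide the plate towards +y. Channel floor 60 mm above it, 116 mm wide between rails (tops at 70 mm). The pocket's +y end is a black rubber strip that gives 1 mm per 5 N: never push it with over 20 N.
- scale_pocket (a point): Rough place of the pocket in the channel's +y half: a point fixed to the base, 90 mm to +y of its origin and 60 mm up. The floor steps down 6 mm here, square edged, 164 mm long in y and as wide as the channel. The bed was clamped by hand: the true pocket centre lies up to 25 mm either way along y from this point, is not measured, and must be felt.
- plate_handle (a point): Centre of the handle bar of the loose aluminium plate; axes of the plate, parallel to the scale's within 1 degree. A dark bridge: level bar 76 mm long in x, 12 x 12 mm in section, on end posts 56 mm apart inside; its centre is 36 mm above the plate's top. Starts 90 to 150 mm to -y of the scale's origin and 102 mm above it; 96 mm above it when seated.
- plate_mid (a point): Centre of the plate's underside, 50 mm to +y of the handle bar and 42 mm below its centre. Plate 110 (x) x 160 (y) x 6 mm, 0.28 to 0.56 kg, 3 mm play to each rail. It sinks only by its own weight: gripped tight it is carried across, so keep the fingers loosely either side of the bar and push. Leading end dips first; seated, it butts on the pocket's +y end (2 mm play each end).
- plate_circle (a point): Centre of the thin ring (68 mm across) marked on the plate's top face, 80 mm to +y of the handle bar; axes of the plate. 66 mm above the scale's origin while the plate lies on the channel floor, 60 mm when it is seated, its top then flush with the channel floor.
- tin_mid (a point): Centre (half-way up) of the small tin to weigh, a closed cylinder 56 mm in diameter and 80 mm tall with a red paper band, the only tin of this size, 0.2 to 0.3 kg; stands upright on the table to the left or right of the scale. z axis along the tin.
- jar_mid (a point): Centre of a glass jar, 62 mm in diameter and 115 mm tall, standing on the other side of the scale. Leave alone.
- talltin1_mid (a point): Centre of a big tin, 74 mm in diameter, 112 mm tall, beyond the scale. Leave alone.
- talltin2_mid (a point): Centre of another big tin of the same size, beyond the scale. Leave alone.
- flattin_mid (a point): Centre of a flat tin, 84 mm in diameter, 30 mm tall, lying on the table at the left. Leave alone.
- taperoll_mid (a point): Centre of a cardboard roll, 90 mm in diameter, 48 mm tall, lying on the table at the right. Leave alone.
Mind the look-alikes: they are no part of the job. What is shaped like the part that bears tin_mid but yellow is not meant.

How it is judged:
On the way, in this order (a step that is already met when the one before it is completed fails the run):
1. the plate has dropped flush into the pocket, all round (z of plate_handle in the frame of scale between 0.092 and 0.0985 m and z of plate_circle in the frame of scale below 0.0625 m and y of plate_circle in the frame of scale between 0.088 and 0.152 m and angle between plate_handle's own z axis and vertical below 0.03 rad), for 0.3 s.
2. the small tin stands on the plate's circle (all of step 1 and horizontal distance between tin_mid and plate_circle below 0.015 m and angle between tin_mid's own z axis and vertical below 0.06 rad and distance between tin_mid and plate_circle below 0.0455 m and contact force between tin and plate above 0.5 N), for 0.3 s.
At the end, for the whole second after the job is handed in: The plate lies flush in the scale's pocket (both ends within 2.5 mm of the seated height) and the small tin stands upright on it, its centre within 15 mm of the circle's centre, both at rest and released; the other goods stand where they stood (all of step 2 and linear speed of each of tin, plate below 0.02 m/s); the robot touches nothing.
It fails at once if the plate is lifted more than 10 mm off the bed's floor, or tipped (z of plate_handle in the frame of scale above 0.112 m or z of plate_circle in the frame of scale above 0.076 m or angle between plate_handle's own z axis and vertical above 0.2 rad).
It fails at once if the plate is rammed against the pocket's end with more than 20 N (contact force between plate and buffer above 20 N).
It fails at once if the plate is pressed against the scale with more than 80 N (contact force between plate and scale above 80 N).
It fails at once if the tin is banged down on the plate with more than 40 N (contact force between tin and plate above 40 N).
It fails at once if another thing on the bench is pushed more than 30 mm (distance of any of jar_mid, talltin1_mid, talltin2_mid, flattin_mid, taperoll_mid from where it was at the start of the episode above 0.03 m).
It also fails if it takes over 61 s, if anything falls off the work surface, if the arm or the gripper's body presses on something with over 40 N, if the wrist force passes 120 N, or if a joint passes its speed limit or range.

## Working session

There is one attempt and no reset: what is moved stays moved. The work goes in short steps, Python scripts to look and compute and a tool call to move; the robot and the scene stay as the last step left them, time stands still between calls to the robot, and variables do not carry over. Pictures are saved under pics/ and viewed, about 8 in all and at most 12, crops included, and the job is handed in when it is done.

Besides the shell and the picture viewer there is one more tool, called after "Call:" as name(argument=value, ...), one argument or row to a line, values as JSON. carry_out: Moves the arm, as the interface text tells. Its arguments: {"type":"object","properties":{"moves":{"type":"array"},"force":{"type":"number"}},"required":["moves"]}

```bash
ls; mkdir -p pics
cat > h.py <<'E'
import numpy as np, cv2
from cell import ctrl, viewer, nets
from scipy.spatial.transform import Rotation as R
def rot(o):
    o=np.array(o,float)
    return o if o.shape==(3,3) else (R.from_euler('xyz',o).as_matrix() if o.size==3 else R.from_quat(o).as_matrix())
def cloud(p):
    d=p['depth'];h,w=d.shape;f=h/2/np.tan(np.radians(p['fovy'])/2)
    v,u=np.mgrid[:h,:w]
    c=np.stack([(u-p['cx'])/f*d,(v-p['cy'])/f*d,d],-1)
    return c@rot(p['orientation']).T+np.array(p['eye'])
def save(p,n): cv2.imwrite('pics/'+n,p['color'][:,:,::-1])
E
python3 - <<'E'
from h import *
print(ctrl.observe())
for n in ['top','side']:
    p=viewer.snapshot(n);save(p,n+'1.png');print(n,p['eye'],p['orientation'],p['fovy'],p['cx'],p['cy'])
    C=cloud(p)
    for t in ['scale','plate_handle','plate_mid','plate_circle','tin_mid','jar_mid']:
        for r in nets.masks_of(p,t)[:3]:
            m=r['region']&(p['depth']>0)
            q=C[m]
            print(t,round(r['confidence'],2),np.round(r['box']),np.round(np.percentile(q,[3,50,97],axis=0),3).tolist() if len(q) else '',np.round(p['color'][m].mean(0)))
E
```

```text
pics
{'clock': 0.0, 'joint_pos': array([-1.17970798,  0.60016231, -0.00256577,  1.60016959,  0.00177603,
        0.94292034, -0.07977978]), 'qvel': array([-0.00081173,  0.00261954, -0.00183882, -0.00083764,  0.00151019,
       -0.00081133, -0.00117973]), 'joint_torque': array([ 7.12156234e-04, -7.76462889e+01,  1.56519156e+00, -2.58006066e+01,
        1.23048451e-02,  9.00030340e-03, -1.31720878e-05]), 'tool_pos': array([0.32668334, 0.64666134, 0.23037559]), 'tcp_rot': array([-1.57244942e+00, -1.18604576e-04, -4.67704952e-01]), 'force': array([ 0.41321592, -0.27557773,  0.16222772]), 'ft_torque': array([ 0.00658714,  0.00733029, -0.00431757]), 'width': 1.0013185299707204}
top [0.51216242 0.01679435 1.12258843] [-3.09221299 -0.00420897 -1.56347944] 55.23192662352214 279.6227534401439 218.42908697403323
scale 0.55 [290. 240. 176.  92.] [[0.414, -0.226, 0.034], [0.52, 0.04, 0.057], [0.61, 0.193, 0.072]] [84. 86. 83.]
plate_handle 0.94 [317. 245.  68.  52.] [[0.44, -0.155, 0.062], [0.496, -0.081, 0.066], [0.553, -0.007, 0.108]] [145. 148. 143.]
plate_handle 0.54 [141. 183.  37.  29.] [[0
[... 1137 characters left out ...]
, -0.163, 0.063], [0.484, -0.11, 0.065], [0.548, -0.01, 0.107]] [164. 157. 153.]
plate_circle 0.9 [278. 256.  75.  52.] [[0.433, -0.163, 0.062], [0.484, -0.11, 0.065], [0.549, -0.011, 0.107]] [164. 157. 153.]
plate_circle 0.46 [293. 183.  27.  43.] [[0.747, 0.12, 0.001], [0.765, 0.137, 0.07], [0.81, 0.183, 0.112]] [109.  53.  50.]
tin_mid 0.8 [395. 337.  37.  50.] [[0.474, -0.428, 0.004], [0.485, -0.409, 0.064], [0.522, -0.379, 0.081]] [122.  77.  74.]
tin_mid 0.66 [309. 353.  33.  54.] [[0.326, -0.351, 0.006], [0.34, -0.335, 0.067], [0.373, -0.303, 0.081]] [163. 135.  61.]
jar_mid 0.89 [181. 182.  28.  48.] [[0.49, 0.329, 0.006], [0.509, 0.34, 0.067], [0.544, 0.381, 0.115]] [127. 119. 110.]
```

View pics/top1.png

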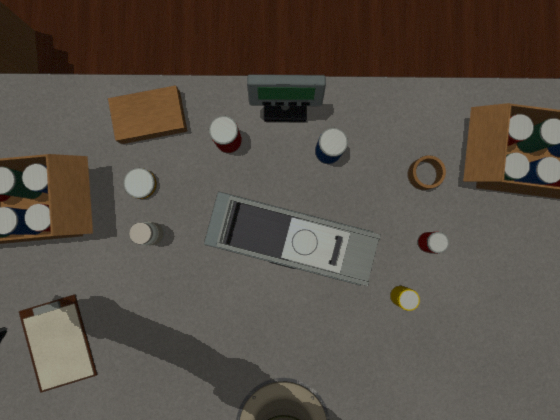

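View pics/side1.png

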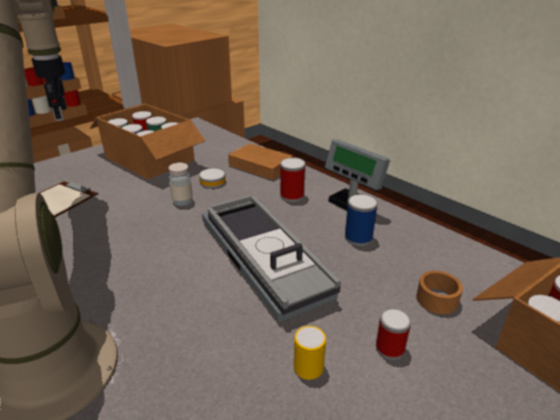

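Run:
```python
from h import *
p=viewer.snapshot('top');C=cloud(p);P=C.reshape(-1,3)
k=(abs(P[:,0]-.5)<.16)&(abs(P[:,1])<.3)
def rect(m,t):
    if m.sum()<5: print(t,m.sum());return
    r=cv2.minAreaRect((P[m,:2]*1000).astype(np.float32));print(t,m.sum(),np.round(r[0],1),np.round(r[1],1),round(r[2],2))
rect(k&(P[:,2]>.095)&(P[:,2]<.12),'bar')
rect(k&(P[:,2]>.048)&(P[:,2]<.08),'bed')
r=nets.masks_of(p,'plate_mid')[0]['region'].ravel()
rect(r&(P[:,2]<.08),'plate')
# bed axis: rail tops
H=C[:,:,2]
m=k&(P[:,2]>.067)&(P[:,2]<.075); print(m.sum())
im=(k&(P[:,2]>.03)&(P[:,2]<.15)).reshape(H.shape)
rect(k&(P[:,2]>.03)&(P[:,2]<.15),'all')
tin=(np.hypot(P[:,0]-.505,P[:,1]+.395)<.05)&(P[:,2]>.072)&(P[:,2]<.09)
print('tin',cv2.minEnclosingCircle((P[tin,:2]*1000).astype(np.float32)),np.median(P[tin,2]))
# height profile along the channel centre
for y in np.arange(-.24,.25,.02):
    s=(abs(P[:,1]-y)<.01)&k
    print(round(y,2),[round(float(np.median(P[s&(abs(P[:,0]-x)<.005),2])),3) if (s&(abs(P[:,0]-x)<.005)).any() else None for x in np.arange(.40,.62,.01)])
```

```text
bar 157 [ 482.9 -129.7] [12.3 75.1] 75.58
bed 8111 [494.3 -80. ] [508.3 161.4] 72.62
plate 2387 [496.2 -82.3] [162.4 111.8] 75.75
2007
all 9346 [499.2 -60.8] [545.6 166.9] 73.41
tin ((505.27239990234375, -398.1424865722656), 28.237829208374023) 0.07987666659920456
-0.24 [-0.0, -0.0, -0.001, -0.001, 0.0, 0.002, 0.06, 0.061, 0.06, 0.06, 0.059, 0.06, 0.07, 0.065, 0.002, -0.001, -0.001, -0.001, -0.0, 0.001, -0.0, -0.0]
-0.22 [0.068, 0.06, 0.059, 0.06, 0.06, 0.06, 0.06, 0.06, 0.06, 0.06, 0.06, 0.06, 0.061, 0.07, 0.016, 0.0, -0.0, -0.001, -0.001, -0.001, 0.0, -0.0]
-0.2 [0.068, 0.06, 0.06, 0.06, 0.06, 0.06, 0.06, 0.06, 0.059, 0.06, 0.059, 0.061, 0.06, 0.07, 0.066, -0.001, -0.001, -0.0, -0.0, 0.0, 0.0, -0.0]
-0.18 [0.068, 0.068, 0.06, 0.061, 0.059, 0.06, 0.06, 0.06, 0.059, 0.06, 0.059, 0.06, 0.06, 0.064, 0.07, 0.001, -0.001, 0.0, -0.0, 0.0, -0.0, 0.0]
-0.16 [0.033, 0.07, 0.06, 0.06, 0.06, 0.06, 0.061, 0.061, 0.063, 0.064, 0.065, 0.065, 0.066, 0.064, 0.069, 0.064, -0.001, -0.0, 0.001, -0.0, -0.0, -0.0]
-0.14 [0.001, 0.068, 0.069, 0.065, 0.067, 0.066, 0.065, 0.067, 0.067, 0.105, 0.105, 0.106,
[... 2278 characters left out ...]
01, -0.0, 0.0, -0.001, 0.033, 0.069, 0.059, 0.059, 0.059, 0.06, 0.062, 0.063, 0.065, 0.067, 0.064, 0.036, 0.036, 0.036]
0.18 [-0.0, 0.0, 0.002, -0.0, -0.001, -0.0, -0.001, -0.0, 0.0, 0.041, 0.04, 0.038, 0.038, 0.035, 0.036, 0.037, 0.036, 0.035, 0.037, 0.035, 0.036, 0.036]
0.2 [0.0, 0.0, -0.0, 0.001, 0.001, 0.001, 0.0, -0.0, 0.001, 0.03, 0.036, 0.037, 0.037, 0.035, 0.036, 0.036, 0.036, 0.035, 0.033, 0.002, 0.001, -0.0]
0.22 [-0.0, 0.0, 0.0, -0.0, -0.001, 0.0, 0.0, -0.0, 0.0, 0.001, 0.034, 0.003, 0.002, -0.0, 0.001, 0.0, 0.0, 0.002, 0.0, 0.0, 0.0, 0.0]
0.24 [-0.0, 0.0, -0.001, -0.0, -0.0, 0.001, -0.001, 0.0, 0.001, -0.0, 0.0, -0.0, 0.001, -0.001, 0.001, 0.0, -0.0, -0.0, 0.0, -0.0, 0.001, -0.0]
```

The top view shows the plate in the channel with its handle at (336,250) and the circle at (305,242). The dark pocket lies to its left and the pocket end strip is at about (232,220). The red-banded tin is at (435,243), so the one at (408,299) is the yellow look-alike. The side view agrees: red at (393,333), yellow at (310,353).

```bash
cat >> h.py <<'E'
def scale_axes(C,Pm=None):
    P=C.reshape(-1,3);k=(abs(P[:,0]-.5)<.2)&(abs(P[:,1])<.3)
    m=k&(P[:,2]>.0675)&(P[:,2]<.0725)
    best=None
    for a in np.radians(np.arange(70,80,.1)):
        x=P[m,:2]@[np.sin(a),-np.cos(a)]
        h,e=np.histogram(x,np.arange(-1,1,.002))
        s=(h.astype(float)**2).sum()
        if best is None or s>best[0]: best=(s,a,x)
    return best
E
python3 - <<'E'
from h import *
p=viewer.snapshot('top');C=cloud(p);P=C.reshape(-1,3)
_,a,x=scale_axes(C);print('axis deg',np.degrees(a))
h,e=np.histogram(x,np.arange(.3,.8,.004));print([(round(e[i],3),h[i]) for i in range(len(h)) if h[i]>25])
ey=np.array([np.cos(a),np.sin(a)]);ex=np.array([np.sin(a),-np.cos(a)])
o=np.array([.483,-.1297])
s=(P[:,:2]-o)@ey*1000;t=(P[:,:2]-o)@ex*1000
for y in list(range(-100,-75,4))+list(range(100,150,4))+list(range(270,325,3)):
    mm=(abs(s-y)<2)&(abs(t)<45);print(y,np.round(np.percentile(P[mm,2],[10,50,90]),4),p['color'].reshape(-1,3)[mm].mean(0).round())
E
```

```text
axis deg 75.79999999999967
[(np.float64(0.432), np.int64(193)), (np.float64(0.436), np.int64(204)), (np.float64(0.44), np.int64(161)), (np.float64(0.544), np.int64(27)), (np.float64(0.556), np.int64(67)), (np.float64(0.56), np.int64(194)), (np.float64(0.564), np.int64(199)), (np.float64(0.568), np.int64(83))]
-100 [0.0576 0.0597 0.0627] [106. 108. 102.]
-96 [0.0573 0.0594 0.0618] [106. 109. 103.]
-92 [0.0577 0.0603 0.0638] [106. 109. 103.]
-88 [0.0571 0.0597 0.0625] [107. 109. 103.]
-84 [0.0573 0.0595 0.0624] [107. 110. 104.]
-80 [0.0565 0.0597 0.0621] [107. 110. 104.]
-76 [0.0572 0.0601 0.0627] [107. 110. 104.]
100 [0.0637 0.0662 0.0681] [150. 154. 149.]
104 [0.0639 0.0666 0.0692] [151. 155. 151.]
108 [0.0627 0.0658 0.0682] [149. 153. 149.]
112 [0.0639 0.0661 0.0682] [146. 150. 147.]
116 [0.064  0.0658 0.0676] [155. 160. 157.]
120 [0.0636 0.0658 0.0686] [157. 161. 159.]
124 [0.0635 0.0658 0.0685] [157. 161. 159.]
128 [0.0617 0.0655 0.0683] [136. 139. 137.]
132 [0.0508 0.0529 0.0558] [66. 66. 67.]
136 [0.0514 0.0537 0.0566] [58. 57. 59.]
140 [0.051  0.0539 0.0567] [58. 57. 59.]
144 [
[... 182 characters left out ...]
2 ] [17. 17. 16.]
279 [0.0571 0.0592 0.0625] [27. 27. 26.]
282 [0.0524 0.0549 0.059 ] [48. 47. 49.]
285 [0.0519 0.0536 0.0562] [57. 56. 58.]
288 [0.0522 0.0548 0.0609] [68. 69. 67.]
291 [0.0576 0.0602 0.0633] [91. 94. 89.]
294 [0.0578 0.0606 0.0687] [73. 75. 71.]
297 [0.0592 0.0727 0.0762] [91. 93. 88.]
300 [0.0718 0.0743 0.0761] [113. 117. 111.]
303 [0.0726 0.0738 0.0753] [111. 115. 110.]
306 [0.0349 0.0382 0.0396] [106. 111. 107.]
309 [0.033  0.0357 0.0384] [101. 107. 104.]
312 [0.0338 0.0359 0.0388] [ 98. 105. 102.]
315 [0.0338 0.0365 0.039 ] [ 98. 106. 103.]
318 [0.0327 0.0363 0.0386] [ 98. 106. 103.]
321 [0.0338 0.037  0.0392] [ 98. 105. 102.]
324 [0.0338 0.0361 0.0389] [ 99. 106. 103.]
```

Call:
carry_out(
  moves=[
    [0.085,0.015,-0.05,0,0,0,1],
    [0.085,0.015,-0.05,0,0,0,0.9],
    [0.06,0.01,-0.05,0,0,0,0],
    [0.04,0.01,-0.05,0,0,0,0],
    [0.03,0.01,-0.05,0,0,0,0],
    [0.03,0.01,-0.05,0,0,0,0],
    [0.03,0.01,-0.05,0,0,0,0],
    [0.03,0.01,-0.05,0,0,0,0],
  ],
  force=20,
)

```text
clock: 1.65
tool_pos: [0.4147, 0.2553, 0.2316]
tcp_rot: [-1.57, -0.001, -0.269]
force: [-0.2, -0.5, 0.3]
width: 0.353
```

Call:
carry_out(
  moves=[
    [0.03,0.0085,-0.048,0,0,0,0.2],
    [0.03,0.0085,-0.048,0,0,0,0],
    [0.03,0.0085,-0.048,0,0,0,0],
    [0.03,0.0085,-0.048,0,0,0,0],
    [0.03,0.0085,-0.048,0,0,0,0],
    [0.03,0.0085,-0.048,0,0,0,0],
    [0.03,0.0085,-0.048,0,0,0,0],
    [0.03,0.0085,-0.048,0,0,0,0],
  ],
)

```text
clock: 2.45
tool_pos: [0.4827, -0.1289, 0.2317]
tcp_rot: [-1.571, -0.001, -0.248]
force: [0.6, 0.0, -0.3]
width: 0.35
```

Call:
carry_out(
  moves=[
    [0.03,0,0,0,0,0,0],
    [0.03,0,0,-0.02,0,0,0],
    [0.03,0,0,-0.02,0,0,0],
    [0.03,0,0,-0.02,0,0,0],
    [0.03,0,0,-0.02,0,0,0],
    [0.03,0,0,0,0,0,0],
    [0.03,0,0,0,0,0,0],
    [0.03,0,0,0,0,0,0],
  ],
)

```text
clock: 3.25
tool_pos: [0.483, -0.1268, 0.1522]
tcp_rot: [-1.571, -0.001, -0.248]
force: [-0.2, -0.7, 1.1]
width: 0.353
```

Run:
```python
from h import *
print(ctrl.observe()['tool_pos'],ctrl.observe()['force'])
p=viewer.snapshot('side');save(p,'s2.png')
cv2.imwrite('pics/s2c.png',cv2.resize(p['color'][150:330,190:400,::-1],None,fx=3,fy=3,interpolation=3))
```

```text
[ 0.48303385 -0.1267688   0.15221132] [-0.22628514 -0.69356434  1.07777666]
```

View pics/s2c.png

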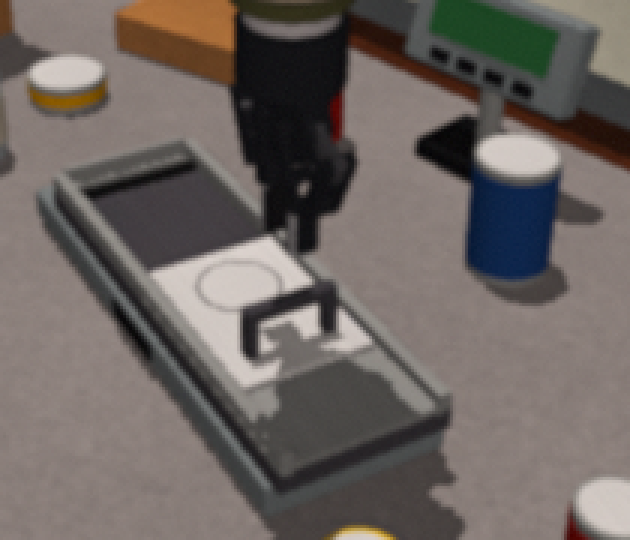

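The crop shows the fingertips at about (295,230), over the handle bar at (288,305). I'll correct the 3 mm offset and lower the fingers so they straddle the bar.

Call:
carry_out(
  moves=[
    [0.03,0,-0.003,0,0,0,0],
    [0.03,0,0,-0.015,0,0,0],
    [0.03,0,0,-0.015,0,0,0],
    [0.03,0,0,-0.01,0,0,0],
    [0.03,0,0,-0.01,0,0,0],
    [0.03,0,0,-0.01,0,0,0],
    [0.03,0,0,-0.01,0,0,0],
    [0.03,0,0,0,0,0,0],
  ],
)

```text
clock: 4.1
tool_pos: [0.482, -0.1297, 0.0801]
tcp_rot: [-1.571, 0.002, -0.248]
force: [0.5, 1.3, 0.2]
width: 0.352
```

Run:
```python
from h import *
print(ctrl.observe()['tool_pos'],ctrl.observe()['force'])
p=viewer.snapshot('side')
cv2.imwrite('pics/s3c.png',cv2.resize(p['color'][190:310,220:370,::-1],None,fx=4,fy=4,interpolation=3))
```

```text
[ 0.48199136 -0.12974066  0.08007065] [0.54097315 1.33957535 0.17648765]
```

View pics/s3c.png

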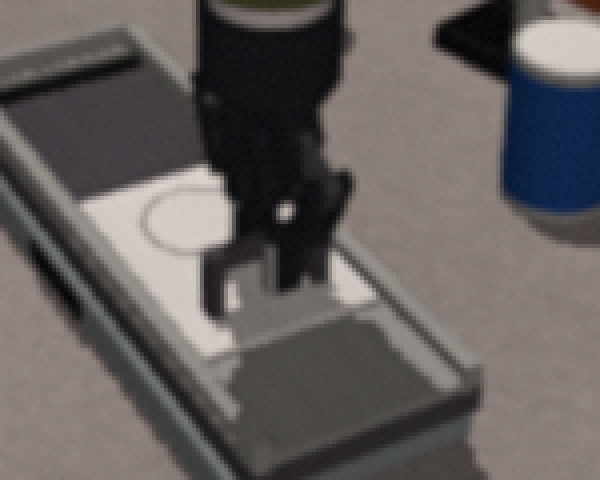

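The fingers sit either side of the bar at about (275,265), inside the posts. Next I'll narrow the gap slightly without gripping and push along (0.245, 0.969).

Call:
carry_out(
  moves=[
    [0.023,0,0,0,0,0,0],
    [0.023,0.0005,0.002,0,0,0,0],
    [0.023,0.001,0.004,0,0,0,0],
    [0.023,0.001,0.004,0,0,0,0],
    [0.023,0.001,0.004,0,0,0,0],
    [0.023,0.001,0.004,0,0,0,0],
    [0.023,0.001,0.004,0,0,0,0],
    [0.023,0.001,0.004,0,0,0,0],
  ],
)

```text
clock: 4.95
tool_pos: [0.4891, -0.1035, 0.0813]
tcp_rot: [-1.571, -0.0, -0.248]
force: [-0.9, -2.8, 2.7]
width: 0.272
```

Call:
carry_out(
  moves=[
    [0.023,0.001,0.004,0,0,0,0],
    [0.023,0.001,0.004,0,0,0,0],
    [0.023,0.001,0.004,0,0,0,0],
    [0.023,0.001,0.004,0,0,0,0],
    [0.023,0.001,0.004,0,0,0,0],
    [0.023,0.001,0.004,0,0,0,0],
    [0.023,0.001,0.004,0,0,0,0],
    [0.023,0.001,0.004,0,0,0,0],
  ],
)

```text
clock: 5.75
tool_pos: [0.497, -0.0715, 0.0813]
tcp_rot: [-1.571, 0.0, -0.248]
force: [-1.3, -3.4, 2.8]
width: 0.268
```

```bash
cat >> h.py <<'E'
def prog():
    st=ctrl.observe();ey=np.array([.245,.969]);o=np.array([.483,-.1297])
    print('tool',st['tool_pos'].round(4),'F',st['force'].round(1),'s tool mm',((st['tool_pos'][:2]-o)@ey*1000).round(1))
    p=viewer.snapshot('top');C=cloud(p);P=C.reshape(-1,3);col=p['color'].reshape(-1,3).mean(1)
    s=(P[:,:2]-o)@ey*1000;t=(P[:,:2]-o)@np.array([.969,-.245])*1000
    print('s: z, grey (t in -50..-30 and 30..50, centre)')
    for y in range(-4,300,6):
        m=(abs(s-y)<3)&(P[:,2]<.08)&(P[:,2]>.03)
        f=lambda k:(round(float(np.median(P[m&k,2])),4),round(float(col[m&k].mean()))) if (m&k).sum()>3 else None
        print(y,f((t>-48)&(t<-28)),f((t>28)&(t<48)),f(abs(t)<20))
    return p
E
python3 -c "
from h import *
prog()"
```

```text
tool [ 0.497  -0.0715  0.0813] F [-1.3 -3.4  2.8] s tool mm 59.8
s: z, grey (t in -50..-30 and 30..50, centre)
-4 None None None
2 None None None
8 None None None
14 None None None
20 None None None
26 None None None
32 None None None
38 None None None
44 None None None
50 None None None
56 None None None
62 None None None
68 None None None
74 None None None
80 None None None
86 None None None
92 (0.0659, 156) None None
98 (0.0655, 157) (0.0657, 145) None
104 (0.0652, 161) (0.0663, 161) (0.0658, 122)
110 (0.0661, 161) (0.0655, 162) (0.0652, 141)
116 (0.0659, 158) (0.0663, 159) (0.0685, 152)
122 (0.0661, 151) (0.0651, 155) (0.0663, 155)
128 (0.0662, 154) (0.0658, 156) (0.0663, 162)
134 (0.0665, 151) (0.0663, 155) (0.0659, 162)
140 (0.065, 155) (0.0669, 154) (0.0668, 162)
146 (0.0663, 154) (0.0657, 153) (0.0668, 163)
152 (0.0657, 159) (0.067, 160) (0.0665, 162)
158 (0.067, 162) (0.0655, 164) (0.0662, 160)
164 (0.0662, 163) (0.0661, 164) (0.0669, 142)
170 (0.0658, 163) (0.066, 164) (0.0664, 157)
176 (0.0658, 163) (0.0659, 165) (0.066, 164)
182 (0.0657, 151) (0.0665, 148) (0.0659, 148)
188 (0.0536, 68) (0.0541, 67) (0.0538, 68)
194 (0.0536, 60) (0.0545, 61) (0.0544, 62)
200 (0.0531, 60) (0.0527, 62) (0.0543, 61)
206 (0.0538, 60) (0.0526, 62) (0.0536, 61)
212 (0.0542, 60) (0.0537, 61) (0.0542, 61)
218 (0.0538, 60) (0.0538, 62) (0.0539, 61)
224 (0.0537, 60) (0.0533, 62) (0.0539, 61)
230 (0.0545, 60) (0.0535, 62) (0.0542, 61)
236 (0.0541, 60) (0.0539, 62) (0.0541, 62)
242 (0.0535, 60) (0.0537, 62) (0.0552, 61)
248 (0.0542, 60) (0.0554, 62) (0.054, 61)
254 (0.0534, 60) (0.0537, 62) (0.0535, 62)
260 (0.0544, 60) (0.054, 62) (0.0543, 62)
266 (0.0547, 57) (0.0543, 60) (0.054, 59)
272 (0.059, 21) (0.0592, 24) (0.0587, 24)
278 (0.0603, 23) (0.0599, 24) (0.0597, 26)
284 (0.0547, 55) (0.0538, 57) (0.054, 57)
290 (0.0582, 84) (0.0598, 82) (0.0581, 85)
296 (0.0689, 89) (0.0691, 85) (0.0664, 88)
```

Call:
carry_out(
  moves=[
    [0.023,0.001,0.004,0,0,0,0],
    [0.023,0.001,0.004,0,0,0,0],
    [0.023,0.001,0.004,0,0,0,0],
    [0.023,0.001,0.004,0,0,0,0],
    [0.023,0.001,0.004,0,0,0,0],
    [0.023,0.001,0.004,0,0,0,0],
    [0.023,0.001,0.004,0,0,0,0],
    [0.023,0.001,0.004,0,0,0,0],
  ],
)

```text
clock: 6.6
tool_pos: [0.5051, -0.0395, 0.0812]
tcp_rot: [-1.571, 0.0, -0.248]
force: [-1.1, -1.8, -1.0]
width: 0.267
```

Call:
carry_out(
  moves=[
    [0.023,0.001,0.004,0,0,0,0],
    [0.023,0.001,0.004,0,0,0,0],
    [0.023,0.001,0.004,0,0,0,0],
    [0.023,0.001,0.004,0,0,0,0],
    [0.023,0.001,0.004,0,0,0,0],
    [0.023,0.001,0.004,0,0,0,0],
    [0.023,0.0005,0.002,0,0,0,0],
    [0.023,0,0,0,0,0,0],
  ],
)

```text
clock: 7.4
tool_pos: [0.5117, -0.0133, 0.0813]
tcp_rot: [-1.57, -0.0, -0.247]
force: [0.2, -0.3, -0.3]
width: 0.267
```

```bash
python3 -c "
from h import *
prog()" | awk 'NR<3||$1>140'
```

```text
tool [ 0.5117 -0.0133  0.0813] F [ 0.2 -0.3 -0.3] s tool mm 119.8
s: z, grey (t in -50..-30 and 30..50, centre)
146 None None None
152 None None None
158 None None None
164 None None None
170 None None None
176 None None None
182 (0.0637, 145) None None
188 (0.063, 156) (0.0637, 140) (0.0624, 129)
194 (0.0609, 154) (0.062, 152) (0.062, 157)
200 (0.0618, 154) (0.0626, 155) (0.0619, 164)
206 (0.0619, 155) (0.061, 157) (0.0611, 165)
212 (0.0616, 161) (0.0614, 161) (0.0614, 165)
218 (0.0616, 164) (0.0597, 166) (0.0608, 159)
224 (0.0618, 165) (0.0607, 166) (0.0604, 143)
230 (0.0599, 165) (0.0603, 166) (0.0601, 162)
236 (0.0611, 165) (0.0605, 166) (0.061, 165)
242 (0.0593, 142) (0.0598, 145) (0.0585, 143)
248 (0.0525, 65) (0.0543, 67) (0.0543, 65)
254 (0.0539, 60) (0.0545, 63) (0.054, 62)
260 (0.0537, 60) (0.0542, 63) (0.0548, 62)
266 (0.0544, 58) (0.0544, 60) (0.0538, 59)
272 (0.0586, 20) (0.0597, 26) (0.058, 24)
278 (0.0594, 24) (0.0595, 24) (0.0601, 24)
284 (0.0539, 55) (0.054, 58) (0.0541, 58)
290 (0.0565, 84) (0.0594, 82) (0.0579, 84)
296 (0.0665, 88) (0.0672, 86) (0.0686, 89)
```

Nose dipped (leading end z≈0.060, trailing end still up), with about 25 mm to the strip. I'll slow down.

Call:
carry_out(
  moves=[
    [0.023,0.0005,0.002,0,0,0,0],
    [0.023,0.0005,0.002,0,0,0,0],
    [0.023,0.0005,0.002,0,0,0,0],
    [0.023,0.0005,0.002,0,0,0,0],
    [0.023,0.0005,0.002,0,0,0,0],
    [0.023,0.0005,0.002,0,0,0,0],
    [0.023,0.0005,0.002,0,0,0,0],
    [0.023,0,0,0,0,0,0],
  ],
)

```text
clock: 8.25
tool_pos: [0.5152, 0.0006, 0.0813]
tcp_rot: [-1.571, -0.0, -0.247]
force: [-0.4, 0.8, -0.0]
width: 0.269
```

Call:
carry_out(
  moves=[
    [0.023,0.0002,0.001,0,0,0,0],
    [0.023,0.0003,0.001,0,0,0,0],
    [0.023,0.0002,0.001,0,0,0,0],
    [0.023,0.0003,0.001,0,0,0,0],
    [0.023,0,0,0,0,0,0],
    [0.023,0,0,0,0,0,0],
    [0.023,0,0,0,0,0,0],
    [0.023,0,0,0,0,0,0],
  ],
)

```text
clock: 9.05
tool_pos: [0.5161, 0.0043, 0.0813]
tcp_rot: [-1.571, -0.0, -0.248]
force: [-0.1, -0.3, 0.3]
width: 0.272
```

```bash
python3 -c "
from h import *
prog()" | awk 'NR<3||($1>180&&$1<280)'
```

```text
tool [0.5161 0.0043 0.0813] F [-0.1 -0.3  0.3] s tool mm 137.9
s: z, grey (t in -50..-30 and 30..50, centre)
182 None None None
188 None None None
194 None None None
200 None None None
206 (0.0633, 152) None None
212 (0.0619, 145) None None
218 (0.0616, 155) (0.0623, 145) (0.0621, 154)
224 (0.0611, 155) (0.0614, 156) (0.0617, 162)
230 (0.0601, 160) (0.0612, 165) (0.0623, 165)
236 (0.06, 165) (0.0622, 166) (0.0612, 160)
242 (0.061, 165) (0.0597, 166) (0.0612, 140)
248 (0.0608, 165) (0.0598, 167) (0.0601, 160)
254 (0.0598, 165) (0.0607, 166) (0.0599, 166)
260 (0.0598, 142) (0.0606, 148) (0.0606, 145)
266 (0.0541, 63) (0.0529, 65) (0.0539, 64)
272 (0.0582, 23) (0.0593, 25) (0.0586, 24)
278 (0.0588, 24) (0.061, 24) (0.0605, 25)
```

Call:
carry_out(
  moves=[
    [0.023,0.0001,0.0005,0,0,0,0],
    [0.023,0.0001,0.0005,0,0,0,0],
    [0.023,0.0001,0.0005,0,0,0,0],
    [0.023,0.0002,0.0005,0,0,0,0],
    [0.023,0.0001,0.0005,0,0,0,0],
    [0.023,0.0001,0.0005,0,0,0,0],
    [0.023,0,0,0,0,0,0],
    [0.023,0,0,0,0,0,0],
  ],
)

```text
clock: 9.9
tool_pos: [0.5167, 0.0073, 0.0812]
tcp_rot: [-1.571, 0.0, -0.248]
force: [0.4, -1.3, -0.5]
width: 0.266
```

```bash
python3 -c "
from h import *
prog()" | awk 'NR<3||($1>200&&$1<280)'
```

```text
tool [0.5167 0.0073 0.0812] F [ 0.4 -1.3 -0.5] s tool mm 141.0
s: z, grey (t in -50..-30 and 30..50, centre)
206 None None None
212 (0.0614, 152) None None
218 (0.0623, 155) None None
224 (0.0617, 154) (0.0613, 148) (0.061, 152)
230 (0.0617, 157) (0.0605, 158) (0.0617, 165)
236 (0.0612, 163) (0.061, 165) (0.062, 164)
242 (0.0606, 165) (0.0612, 167) (0.0612, 154)
248 (0.06, 165) (0.0606, 167) (0.0604, 148)
254 (0.0596, 165) (0.061, 167) (0.0601, 166)
260 (0.0599, 162) (0.0605, 164) (0.0598, 163)
266 (0.0563, 93) (0.0545, 94) (0.0557, 89)
272 (0.0589, 21) (0.0579, 24) (0.0583, 23)
278 (0.059, 23) (0.0601, 25) (0.06, 23)
```

Call:
carry_out(
  moves=[
    [0.023,0.0001,0.0005,0,0,0,0],
    [0.023,0,0,0,0,0,0],
    [0.023,0.0001,0.0005,0,0,0,0],
    [0.023,0,0,0,0,0,0],
    [0.023,0.0002,0.0005,0,0,0,0],
    [0.023,0,0,0,0,0,0],
    [0.023,0,0,0,0,0,0],
    [0.023,0,0,0,0,0,0],
  ],
)

```text
clock: 10.75
tool_pos: [0.5171, 0.0088, 0.0813]
tcp_rot: [-1.571, -0.0, -0.248]
force: [-0.7, -1.3, -1.2]
width: 0.265
```

```bash
python3 -c "
from h import *
p=prog();save(p,'t4.png')
cv2.imwrite('pics/s4c.png',cv2.resize(viewer.snapshot('side')['color'][170:310,190:370,::-1],None,fx=4,fy=4,interpolation=3))" | awk 'NR<3||($1>200&&$1<280)'
```

```text
tool [0.5171 0.0088 0.0813] F [-0.7 -1.3 -1.2] s tool mm 142.5
s: z, grey (t in -50..-30 and 30..50, centre)
206 None None None
212 None None None
218 (0.0612, 155) None None
224 (0.0619, 154) (0.062, 143) (0.0612, 145)
230 (0.0619, 156) (0.0608, 155) (0.0612, 162)
236 (0.0619, 161) (0.0615, 164) (0.0617, 164)
242 (0.0609, 165) (0.0596, 166) (0.0611, 157)
248 (0.0605, 165) (0.0608, 167) (0.0608, 143)
254 (0.0597, 165) (0.0603, 167) (0.0601, 164)
260 (0.0609, 165) (0.0599, 166) (0.0604, 166)
266 (0.0597, 118) (0.059, 125) (0.0589, 119)
272 (0.059, 24) (0.058, 28) (0.0587, 25)
278 (0.0611, 23) (0.0595, 24) (0.0602, 24)
```

View pics/s4c.png

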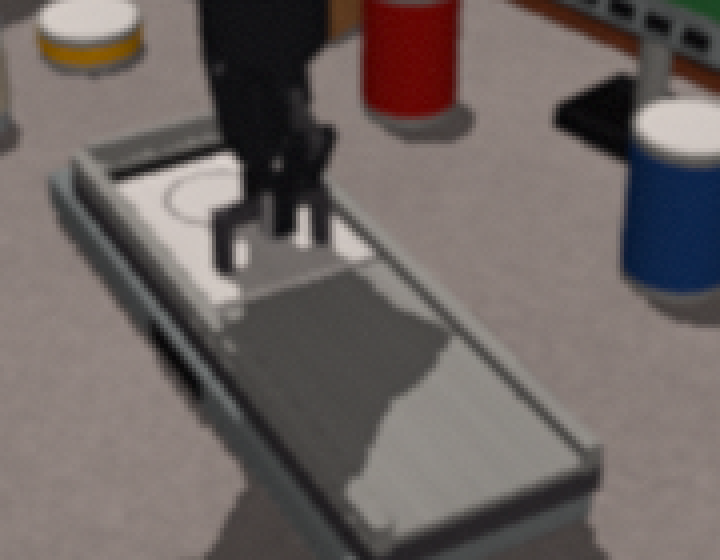

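The rear edge at about (300,283) still casts a lip, so it isn't seated yet. I'll use side-camera depth on the rear part to detect the drop.

Call:
carry_out(
  moves=[
    [0.023,0.0001,0.0005,0,0,0,0],
    [0.023,0,0,0,0,0,0],
    [0.023,0.0001,0.0005,0,0,0,0],
    [0.023,0,0,0,0,0,0],
    [0.023,0,0,0,0,0,0],
    [0.023,0,0,0,0,0,0],
    [0.023,0,0,0,0,0,0],
    [0.023,0,0,0,0,0,0],
  ],
)

```text
clock: 11.65
tool_pos: [0.5173, 0.0097, 0.0813]
tcp_rot: [-1.571, -0.0, -0.248]
force: [-0.4, -0.7, -0.7]
width: 0.27
```

```bash
cat >> h.py <<'E'
def rear(save_as=None):
    st=ctrl.observe();ey=np.array([.245,.969]);o=np.array([.483,-.1297])
    print('tool',st['tool_pos'].round(4),'F',st['force'].round(1),'s',((st['tool_pos'][:2]-o)@ey*1000).round(1))
    p=viewer.snapshot('side');P=cloud(p).reshape(-1,3)
    s=(P[:,:2]-o)@ey*1000;t=(P[:,:2]-o)@np.array([.969,-.245])*1000
    for y in list(range(90,135,4))+[180,200,220,240,260]:
        m=(abs(s-y)<2.5)&(P[:,2]<.075)&(P[:,2]>.03)
        f=lambda k:(round(float(np.median(P[m&k,2])),4),int((m&k).sum()))
        print(y,f((t>-46)&(t<-28)),f((t>10)&(t<46)),f(abs(t)<25))
    b=(P[:,2]>.085)&(abs(t)<45)&(abs(t)>14)&(s>120)&(s<155)&(P[:,2]<.112)
    print('bar top z',np.percentile(P[b,2],[50,80,95]).round(4),b.sum())
    return p
E
python3 -c "
from h import *
rear()"
```

```text
tool [0.5173 0.0097 0.0813] F [-0.4 -0.7 -0.7] s 143.5
90 (0.0593, 10) (0.0588, 22) (0.059, 30)
94 (0.0586, 9) (0.0593, 20) (0.0588, 25)
98 (0.0588, 11) (0.0592, 17) (0.0588, 28)
102 (0.0596, 8) (0.0587, 16) (0.0587, 22)
106 (0.0587, 8) (0.059, 20) (0.0587, 28)
110 (0.059, 9) (0.059, 16) (0.0593, 23)
114 (0.0587, 8) (0.0591, 16) (0.0587, 21)
118 (0.059, 11) (0.0594, 15) (0.0589, 26)
122 (0.0596, 6) (0.0594, 15) (0.0588, 25)
126 (0.0586, 9) (0.0586, 16) (0.0588, 22)
130 (0.0634, 26) (0.0598, 34) (0.059, 28)
134 (0.0655, 18) (0.0605, 24) (0.0588, 24)
180 (0.0593, 6) (nan, 0) (0.0587, 1)
200 (0.0595, 6) (nan, 0) (0.0593, 13)
220 (0.0588, 6) (0.06, 3) (0.0598, 16)
240 (0.0589, 8) (0.0594, 3) (0.0596, 15)
260 (0.059, 6) (0.0591, 9) (0.0591, 18)
bar top z [0.0965 0.1007 0.102 ] 134
  return _methods._mean(a, axis=axis, dtype=dtype,
  ret = ret.dtype.type(ret / rcount)
```

Seated: the plate top reads 0.059 everywhere, level with the bed, and the bar top is at 0.102 m, which is the seated height. I'll ease back to centre, open slightly and rise.

Call:
carry_out(
  moves=[
    [0.025,-0.0005,-0.002,0,0,0,0],
    [0.03,-0.0007,-0.003,0,0,0,0],
    [0.03,0,0,0,0,0,0],
    [0.03,0,0,0.01,0,0,0],
    [0.03,0,0,0.03,0,0,0],
    [0.03,0,0,0.04,0,0,0],
    [0.03,0,0,0.04,0,0,0],
    [0.05,0,-0.02,0.02,0,0,0],
  ],
)

```text
clock: 12.5
tool_pos: [0.5172, -0.0133, 0.2251]
tcp_rot: [-1.568, -0.004, -0.244]
force: [0.2, 0.2, -0.7]
width: 0.51
```

Call:
carry_out(
  moves=[
    [0.085,-0.001,-0.048,0.01,0,0,0],
    [0.085,-0.001,-0.048,0,0,0,0],
    [0.085,-0.001,-0.048,0,0,0,0],
    [0.085,-0.001,-0.048,0,0,0,0],
    [0.085,-0.001,-0.048,0,0,0,0],
    [0.085,-0.001,-0.048,0,0,0,0],
    [0.085,-0.001,-0.048,0,0,0,0],
    [0.085,-0.001,-0.046,0,0,0,0],
  ],
)

```text
clock: 13.3
tool_pos: [0.5076, -0.3994, 0.2322]
tcp_rot: [-1.571, -0.001, -0.248]
force: [1.0, 0.4, 1.2]
width: 0.993
```

```bash
python3 -W ignore -c "
from h import *
p=prog();C=cloud(p);save(p,'t5.png')
cv2.imwrite('pics/t5c.png',cv2.resize(p['color'][170:310,190:390,::-1],None,fx=4,fy=4,interpolation=3))
P=C.reshape(-1,3)
m=(abs(P[:,0]-.5)<.1)&(abs(P[:,1])<.1)&(P[:,2]>.092)&(P[:,2]<.12)
print('bar',m.sum(),cv2.minAreaRect((P[m,:2]*1000).astype(np.float32)),np.median(P[m,2]))
" | awk 'NR<3||/bar/||($1>60&&$1<280)'
```

```text
tool [ 0.5076 -0.3994  0.2322] F [1.  0.4 1.2] s tool mm -255.3
s: z, grey (t in -50..-30 and 30..50, centre)
62 (0.0602, 110) (0.0606, 110) (0.0606, 110)
68 (0.0598, 110) (0.0594, 110) (0.0596, 110)
74 (0.0596, 109) (0.0591, 110) (0.0597, 110)
80 (0.0594, 109) (0.0597, 110) (0.0598, 109)
86 (0.0611, 109) (0.0592, 110) (0.0601, 110)
92 (0.0606, 109) (0.0588, 111) (0.0599, 109)
98 (0.0599, 109) (0.0594, 111) (0.0603, 109)
104 (0.0597, 103) (0.0588, 105) (0.0602, 104)
110 (0.0601, 133) (0.0593, 125) (0.0584, 128)
116 (0.0603, 156) (0.0606, 154) (0.0602, 154)
122 (0.0603, 137) (0.06, 145) (0.0599, 128)
128 (0.0593, 122) (0.0604, 132) (0.0594, 93)
134 (0.0604, 145) (0.0609, 141) (0.0598, 75)
140 (0.0588, 147) (0.0596, 148) None
146 (0.0605, 149) (0.0595, 150) (0.0602, 143)
152 (0.0602, 157) (0.0595, 156) (0.0606, 156)
158 (0.0596, 156) (0.0595, 156) (0.0601, 156)
164 (0.0604, 157) (0.0586, 157) (0.0599, 156)
170 (0.0601, 156) (0.0602, 157) (0.0601, 157)
176 (0.061, 157) (0.0607, 157) (0.0603, 157)
182 (0.0595, 157) (0.0604, 157) (0.0599, 153)
188 (0.0596, 157) (0.0603, 158) (0.0599, 135)
194 (0.0599, 157) (0.0597, 157) (0.0602, 151)
200 (0.06, 152) (0.0608, 154) (0.0608, 157)
206 (0.0593, 146) (0.0605, 150) (0.0605, 157)
212 (0.0602, 149) (0.0609, 148) (0.0609, 157)
218 (0.0613, 148) (0.0595, 148) (0.0607, 157)
224 (0.0589, 150) (0.06, 149) (0.0606, 157)
230 (0.0593, 151) (0.061, 149) (0.0596, 158)
236 (0.0613, 153) (0.06, 155) (0.0608, 157)
242 (0.0603, 157) (0.0597, 159) (0.0599, 156)
248 (0.0613, 158) (0.0599, 159) (0.0596, 137)
254 (0.0604, 158) (0.0594, 159) (0.0607, 150)
260 (0.0597, 158) (0.0601, 159) (0.0594, 159)
266 (0.0601, 147) (0.0593, 147) (0.0597, 146)
272 (0.0598, 33) (0.0577, 35) (0.0583, 34)
278 (0.0601, 23) (0.0598, 22) (0.0608, 24)
bar 141 ((516.4319458007812, 4.949108123779297), (11.795123100280762, 75.14237213134766), 75.66011047363281) 0.10164609818107073
```

View pics/t5c.png

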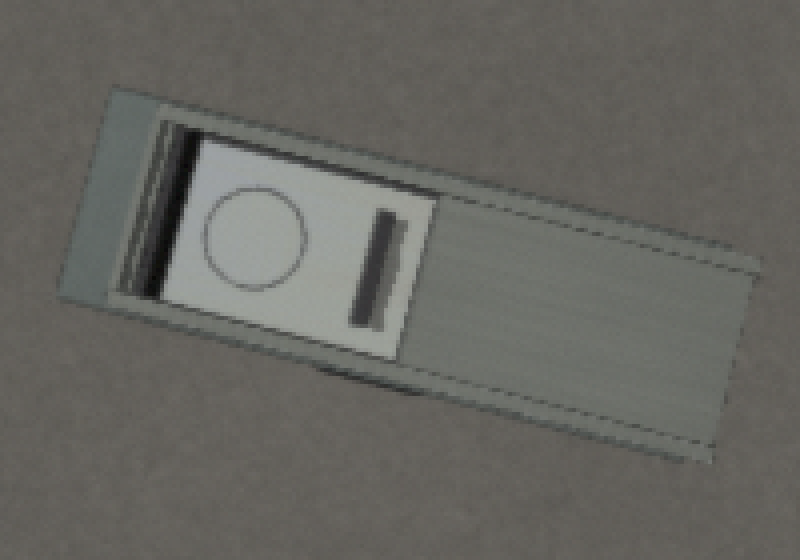

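The plate is seated all round (z 0.060 ±0.001, bar top 0.1016). The ring sits at crop (255,239), and from the bar its centre is about (0.536, 0.0825). Now for the tin.

Call:
carry_out(
  moves=[
    [0.085,-0.002,0.001,-0.03,0,0,0],
    [0.085,0,0,-0.04,0,0,0],
    [0.085,0,0,-0.04,0,0,0],
    [0.085,0,0,-0.03,0,0,0],
    [0.085,0,0,-0.02,0,0,0],
    [0.085,0,0,-0.02,0,0,0],
    [0.085,0,0,-0.015,0,0,0],
    [0.085,0,0,0,0,0,0],
  ],
)

```text
clock: 14.15
tool_pos: [0.5054, -0.3955, 0.0349]
tcp_rot: [-1.57, 0.003, -0.248]
force: [-0.2, -0.0, 0.2]
width: 0.993
```

Call:
carry_out(
  moves=[
    [0.07,0,0,0,0,0,0],
    [0.062,0,0,0,0,0,0],
    [0.05,0,0,0,0,0,0],
    [0.05,0,0,0,0,0,0],
    [0.05,0,0,0,0,0,0],
    [0.05,0,0,0,0,0,0],
    [0.05,0,0,0,0,0,0],
    [0.05,0,0,0,0,0,0],
  ],
  force=30,
)

```text
clock: 14.95
tool_pos: [0.5067, -0.3974, 0.0378]
tcp_rot: [-1.572, -0.002, -0.248]
force: [-0.6, -1.6, 6.3]
width: 0.645
```

```bash
cat >> h.py <<'E'
def tin(p):
    st=ctrl.observe();print('tool',st['tool_pos'].round(4),st['tcp_rot'].round(3),'F',st['force'].round(1),'w',st['width']*.0854)
    C=cloud(p)
    for r in nets.masks_of(p,'tin_mid')[:3]:
        m=r['region']&(p['depth']>0);q=C[m]
        zt=np.percentile(q[:,2],95)
        k=q[abs(q[:,2]-zt)<.006]
        c=cv2.minEnclosingCircle((k[:,:2]*1000).astype(np.float32))
        print(round(r['confidence'],2),np.round(r['box']),'top z',zt.round(4),'circ',np.round(c[0],1),round(c[1],1),p['color'][m].mean(0).round())
E
python3 - <<'E'
from h import *
p=viewer.snapshot('side');tin(p)
cv2.imwrite('pics/s6c.png',cv2.resize(p['color'][200:400,280:480,::-1],None,fx=3,fy=3,interpolation=3))
E
```

```text
tool [ 0.5067 -0.3974  0.0378] [-1.572 -0.002 -0.248] F [-1.5 -1.6  7.2] w 0.054679828197945514
0.63 [391. 334.  29.  49.] top z 0.0807 circ [ 500.  -397.7] 28.4 [99. 50. 47.]
0.56 [310. 352.  32.  50.] top z 0.0809 circ [ 354.6 -324. ] 28.9 [174. 144.  66.]
0.29 [213. 179.  30.  18.] top z 0.0309 circ [658.2 394.7] 44.0 [164. 147. 124.]
```

View pics/s6c.png

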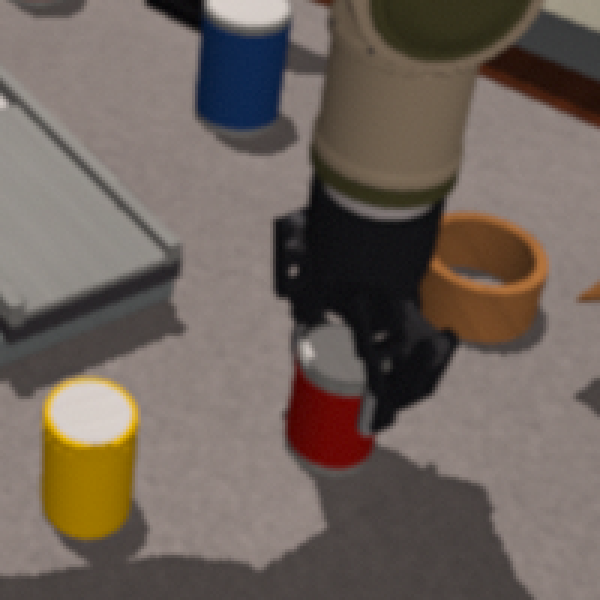

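The red-banded tin is gripped between the pads, at crop (335,395), and upright. Lifting and carrying it over.

Call:
carry_out(
  moves=[
    [0.05,0,0,0.005,0,0,0],
    [0.05,0,0,0.015,0,0,0],
    [0.05,0,0,0.03,0,0,0],
    [0.05,0,0,0.04,0,0,0],
    [0.05,0,0,0.04,0,0,0],
    [0.05,0,0,0.02,0,0,0],
    [0.05,0,0.02,0,0,0,0],
    [0.05,0.002,0.035,0,0,0,0],
  ],
)

```text
clock: 15.85
tool_pos: [0.5074, -0.3426, 0.1877]
tcp_rot: [-1.572, -0.002, -0.251]
force: [0.5, 1.0, -2.9]
width: 0.648
```

Call:
carry_out(
  moves=[
    [0.05,0.003,0.04,0,0,0,0],
    [0.05,0.003,0.045,0,0,0,0],
    [0.05,0.003,0.045,0,0,0,0],
    [0.05,0.003,0.045,0,0,0,0],
    [0.05,0.003,0.045,0,0,0,0],
    [0.05,0.003,0.045,0,0,0,0],
    [0.05,0.003,0.045,0,0,0,0],
    [0.05,0.003,0.045,0,0,0,0],
  ],
)

```text
clock: 16.65
tool_pos: [0.5309, 0.0161, 0.1864]
tcp_rot: [-1.571, 0.001, -0.247]
force: [-0.0, 0.1, -2.0]
width: 0.648
```

Call:
carry_out(
  moves=[
    [0.05,0.002,0.04,0,0,0,0],
    [0.05,0.001,0.02,0,0,0,0],
    [0.05,0,0.008,0,0,0,0],
    [0.05,0,0,0,0,0,0],
    [0.05,0,0,0,0,0,0],
    [0.05,0,0,0,0,0,0],
    [0.05,0,0,0,0,0,0],
    [0.05,0,0,0,0,0,0],
  ],
)

```text
clock: 17.45
tool_pos: [0.5351, 0.0807, 0.1863]
tcp_rot: [-1.571, -0.0, -0.249]
force: [0.1, -0.2, -2.2]
width: 0.646
```

Run:
```python
from h import *
p=viewer.snapshot('side');tin(p)
cv2.imwrite('pics/s7c.png',cv2.resize(p['color'][130:310,190:370,::-1],None,fx=3,fy=3,interpolation=3))
```

```text
tool [0.5351 0.0809 0.1863] [-1.571 -0.    -0.249] F [ 0.9 -0.9 -2. ] w 0.055330294353005446
0.79 [311. 353.  30.  53.] top z 0.081 circ [ 353.2 -323.5] 28.5 [168. 139.  63.]
0.67 [242. 178.  22.  38.] top z 0.2282 circ [522.6  78.1] 25.6 [96. 38. 35.]
```

View pics/s7c.png

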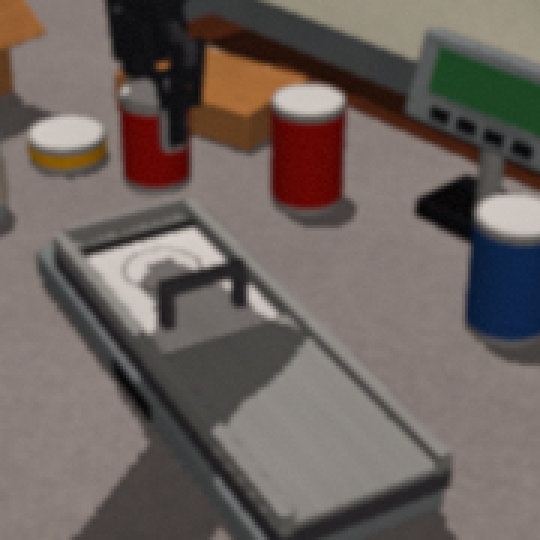

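The tin hangs upright over the ring. It needs a 2 mm correction, then I lower it, slowly at the end.

Call:
carry_out(
  moves=[
    [0.05,0.002,0.002,-0.02,0,0,0],
    [0.05,0,0,-0.02,0,0,0],
    [0.05,0,0,-0.02,0,0,0],
    [0.05,0,0,-0.01,0,0,0],
    [0.05,0,0,-0.008,0,0,0],
    [0.05,0,0,-0.004,0,0,0],
    [0.05,0,0,0,0,0,0],
    [0.05,0,0,0,0,0,0],
  ],
)

```text
clock: 18.35
tool_pos: [0.5374, 0.0837, 0.1048]
tcp_rot: [-1.57, -0.001, -0.248]
force: [0.4, -0.8, -2.6]
width: 0.647
```

Call:
carry_out(
  moves=[
    [0.05,0,0,-0.001,0,0,0],
    [0.05,0,0,-0.001,0,0,0],
    [0.05,0,0,-0.001,0,0,0],
    [0.05,0,0,-0.001,0,0,0],
    [0.05,0,0,0,0,0,0],
    [0.05,0,0,0,0,0,0],
    [0.05,0,0,0,0,0,0],
    [0.05,0,0,0,0,0,0],
  ],
)

```text
clock: 19.15
tool_pos: [0.5371, 0.0836, 0.1003]
tcp_rot: [-1.571, -0.0, -0.248]
force: [-0.0, -0.2, -2.2]
width: 0.647
```

Call:
carry_out(
  moves=[
    [0.05,0,0,-0.0005,0,0,0],
    [0.05,0,0,-0.0005,0,0,0],
    [0.05,0,0,-0.0005,0,0,0],
    [0.05,0,0,-0.0005,0,0,0],
    [0.05,0,0,0,0,0,0],
    [0.05,0,0,0,0,0,0],
    [0.05,0,0,0,0,0,0],
    [0.05,0,0,0,0,0,0],
  ],
)

```text
clock: 19.95
tool_pos: [0.5371, 0.0836, 0.0983]
tcp_rot: [-1.571, -0.0, -0.248]
force: [0.8, -0.2, -3.2]
width: 0.646
```

Call:
carry_out(
  moves=[
    [0.05,0,0,-0.0005,0,0,0],
    [0.05,0,0,0,0,0,0],
    [0.05,0,0,-0.0005,0,0,0],
    [0.05,0,0,0,0,0,0],
    [0.05,0,0,0,0,0,0],
    [0.05,0,0,0,0,0,0],
    [0.05,0,0,0,0,0,0],
    [0.05,0,0,0,0,0,0],
  ],
)

```text
clock: 20.75
tool_pos: [0.5371, 0.0837, 0.0978]
tcp_rot: [-1.571, -0.0, -0.248]
force: [-2.1, -0.7, 5.6]
width: 0.651
```

Contact felt (the z force changed from -2.2 to +5.6 N). Releasing gradually.

Call:
carry_out(
  moves=[
    [0.056,0,0,0,0,0,0],
    [0.058,0,0,0,0,0,0],
    [0.06,0,0,0,0,0,0],
    [0.065,0,0,0,0,0,0],
    [0.075,0,0,0,0,0,0],
    [0.085,0,0,0,0,0,0],
    [0.085,0,0,0,0,0,0],
    [0.085,0,0,0,0,0,0],
  ],
)

```text
clock: 21.55
tool_pos: [0.5371, 0.0836, 0.0973]
tcp_rot: [-1.571, -0.0, -0.248]
force: [0.1, -0.0, -0.2]
width: 0.995
```

Call:
carry_out(
  moves=[
    [0.085,0,0,0.005,0,0,0],
    [0.085,0,0,0.015,0,0,0],
    [0.085,0,0,0.03,0,0,0],
    [0.085,0,0,0.04,0,0,0],
    [0.085,0,0,0.04,0,0,0],
    [0.085,0,0,0.03,0,0,0],
    [0.085,0,0,0.02,0,0,0],
    [0.085,0,0,0,0,0,0],
  ],
)

```text
clock: 22.35
tool_pos: [0.5383, 0.0838, 0.2806]
tcp_rot: [-1.568, -0.005, -0.248]
force: [1.1, 0.1, -1.1]
width: 0.994
```

Call:
carry_out(
  moves=[
    [0.085,-0.01,-0.045,0,0,0,0],
    [0.085,-0.01,-0.045,0,0,0,0],
    [0.085,-0.01,-0.045,0,0,0,0],
    [0.085,-0.01,-0.045,0,0,0,0],
    [0.085,0,-0.045,0,0,0,0],
    [0.085,0,-0.045,0,0,0,0],
    [0.085,0,0,0,0,0,0],
    [0.085,0,0,0,0,0,0],
  ],
)

```text
clock: 23.15
tool_pos: [0.4964, -0.1873, 0.2766]
tcp_rot: [-1.571, 0.001, -0.251]
force: [1.1, 0.4, -0.3]
width: 0.998
```

```bash
python3 -W ignore - <<'E'
from h import *
p=viewer.snapshot('top');tin(p);C=cloud(p);P=C.reshape(-1,3)
m=(abs(P[:,0]-.5)<.1)&(P[:,1]>-.05)&(P[:,1]<.035)&(P[:,2]>.092)&(P[:,2]<.12)
if m.sum()>20: print('bar',cv2.minAreaRect((P[m,:2]*1000).astype(np.float32)),np.median(P[m,2]))
cv2.imwrite('pics/t8c.png',cv2.resize(p['color'][150:310,190:390,::-1],None,fx=3,fy=3,interpolation=3))
cv2.imwrite('pics/s8.png',viewer.snapshot('side')['color'][:,:,::-1])
for t in ['jar_mid','talltin1_mid','flattin_mid','taperoll_mid']:
    for r in nets.masks_of(p,t)[:2]: print(t,round(r['confidence'],2),np.round(r['box']))
E
python3 -c "
import cv2,numpy as np
a=cv2.imread('pics/t8c.png');b=cv2.imread('pics/s8.png')[120:320,170:420];b=cv2.resize(b,(600,480))
cv2.imwrite('pics/m8.png',cv2.resize(np.hstack([a,b]),(800,320)))"
```

```text
tool [ 0.4967 -0.186   0.2766] [-1.57e+00  1.00e-03 -2.48e-01] F [-0.1  0.4 -0.2] w 0.08480807983728884
0.88 [250. 231.  19.  19.] top z 0.143 circ [536.   83.7] 26.7 [148. 152. 148.]
bar ((516.5169677734375, 4.950932502746582), (11.827143669128418, 75.27835083007812), 75.74507141113281) 0.10183078451353555
jar_mid 0.68 [146. 232.  38.  18.]
talltin1_mid 0.62 [224. 133.  30.  38.]
flattin_mid 0.66 [142. 184.  33.  31.]
taperoll_mid 0.62 [426. 173.  37.  40.]
taperoll_mid 0.6 [265. 232.  68.  55.]
```

View pics/m8.png

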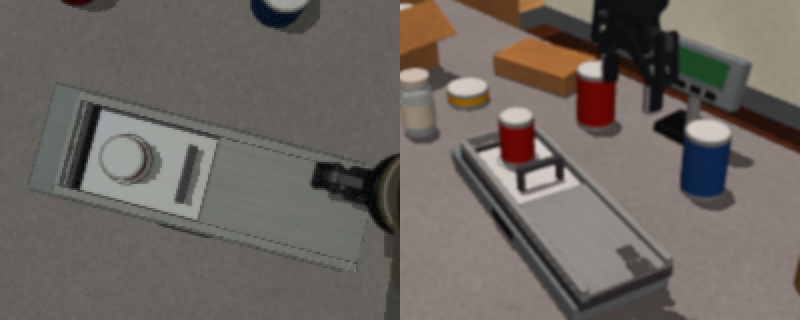

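The tin stands upright inside the ring at left-panel (125,160), its centre (0.536, 0.084) against the ring's (0.536, 0.0825). The plate is still flush, the other goods are unmoved and the gripper is clear. Handing in.

```bash
python3 -c "
from h import *
print(ctrl.finish_job())"
```

```text
the job is handed in; nothing more can be done
None
```

The plate is seated in the scale's pocket and the small red-banded tin stands upright on its circle. I handed the job in at about 23 s of the 61 s allowed; no verdict was reported.

- **Plate:** I pushed it by its handle with the fingers loose around the bar, easing to 0.5 mm steps near the end. It dropped flush just before the rubber strip. The tool force read under about 5 N at the end of each move; I did not record it during the moves. After the drop, the plate top measured 0.060 m, level with the bed. The bar top was at 0.102 m, the seated height, and it was the same after the tin was placed.
- **Tin:** I lowered it until contact at about 8 N, then released it slowly. Its centre is about 1–2 mm from the circle's centre, and the gripper is well clear.
- **Other goods:** the jar, one big tin and the flat tin were found where they stood at the start. The roll and the second big tin also look unmoved in the pictures, but I did not measure their positions.

**Disagreements:**
- The tin's top measured 0.143 m by the overhead camera, against 0.140 m expected. I put this down to camera noise, because the tin was clearly resting on the plate.
- The network also gave a second, false "tape roll" on the scale itself, which I ignored.

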